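Fit the drive gear from the latched drawer

ROBOT

A 6-joint arm with a two-finger parallel gripper is mounted at the origin on a cart in front of the work surface, level with it; the furniture and walls round the work are solid. World frame = base frame: x ahead of the robot, y to its left, z up, the work surface at z = 0. Lengths are in m, angles in rad, forces in N, time in s.
With the tool pointing down it reaches from about 0.3 to 0.875 m from the base axis. Payload 6.4 kg.
Tool frame: the origin (TCP) lies on the mounting face of the last link; the fingertips stand 173 mm ahead of it and the grasp point (between the pads) lies 155 mm ahead of it (ctrl.tip_reach is the distance from the TCP to the fingertips, in m); z points along the fingers, y is the line along which they close (so a half turn about z gives the same grasp; the last joint's range is limited). The gripper opens to 85 mm and grips with 20 to 120 N. Pads are 22 mm wide; open, the fingers measure 114 mm over their backs; the gripper's body (76 mm by 85 mm) begins 54 mm behind the grasp point. The pads swing forward as they close: fully open they stand 13 mm farther back than shut.
Start: joints at [1.129, 0.181, 1.607, -0, 1.354, -0.206], TCP at [0.134, 0.559, 0.405] pointing down, gripper open.
Joint ranges: [-2.99, 2.99], [-0.89, 2.07], [0.3, 2.58], [-1.14, 4.28], [0, 2.63], [-3.12, 3.12]. Speed limits (rad/s): [2.57, 2.57, 3.01, 3.14, 3.14, 3.14].

INTERFACE

Orientations are given as a unit quaternion [w, x, y, z].
In Python, from bench import ctrl gives the robot as it stands.
- The arm moves only by the shell command python3 -m pendant 'ROWS'. ROWS is JSON, a list that holds one entry, the list of rows, each a list of 7 numbers: the opening, from 0 (shut) to 1 (fully open), then the shift along the tool's x, y, z in mm, then the turn, a rotation vector about the tool's x, y, z in rad. A call has 1 to 5 rows; each row is the pose to reach, as a shift and turn from the pose commanded when the call began, along the tool's axes at that moment; what a row does not reach only later rows make up. A row lasts 1/12 s, in which the tool goes at most 41.7 mm and 7.16 degrees, less where a joint would pass 70% of its speed; a pose out of reach is approached as far as the arm can. A call with a gripper value outside its range is refused whole. The fingers move at their own pace and stop on an object; the grip force is fixed at half the most. Time passes only in rows, so rows that repeat a pose let the fingers close. It gives the time, the measured TCP pose, the force, the opening and the grip force at its end, in the units of the state.
- ctrl.get_obs(): the state, without advancing time (a new reading comes with each control period).
- ctrl.camera(name): name is "side" or "top" or "wrist"; returns the picture (384x512x3 uint8, red, green, blue); there is no depth.
- ctrl.camera_params(name): a dict with "mtx" (3x3 intrinsics, pixels), "world_from_camera" (4x4, takes a point from camera to world coordinates); the wrist camera has in their place "tool_from_camera" (4x4, takes a point from camera to tool coordinates, whose origin is the TCP and whose axes are the flange's). Camera axes: x right, y down, z forward; pixel columns grow to the right and rows downward; lengths in m; the calibration is good to about 2 mm. A picture is of the moment at which its call begins: read the wrist's pose just before it. camera_params takes no time and is no camera call.
- ctrl.hand_in(): hands the job in; it is judged then, once.
Trained networks look in the newest picture that a camera, given by its name, has taken for a name from the list of things; names that differ only in an ending like _2 or _b are one class to them, and where a whole thing is asked for, a point or a joint stands for the part that bears it (a point fixed in the world has none). Each returns a list of dicts, best first, with "confidence" (0 to 1); they miss things now and then, are a little off and sometimes report something else, mostly with a low value. They report only what shows in the picture. A call takes as long as a camera call.
- ctrl.boxes_of(camera, name): "point" ([column, row] as shares, 0 to 1, of the picture: columns of its width, rows of its height, amid what is visible of it).
The state is a dict: "time_s": time; "q": joint angles; "dq": joint speeds; "joint_efforts": joint torques, N m; "eef_pos": TCP position; "eef_rot": TCP orientation; "wrist_force": force on the tool from outside, world axes, zero at the start; "torque": the same for the moment, N m; "opening": opening from 0.0 (shut) to 1.0 (fully open); "grasp_force": force on a finger pad.
Only numpy, scipy, OpenCV 4.12 (cv2) and the standard library are available. Lean on these libraries where they do the work, as an engineer would, in place of code of your own. Each camera call takes 0.05 s, during which the arm holds its last target. There are 200 camera calls.

TASK

Fit the white gear to the figure drive: squeeze the two orange tabs of the drawer handle to free its catch, pull the drawer fully open, take out the white gear and set it, hub up, on the bare stud of the drive. Rock it under light pressure until its teeth drop between those of the dark pinion and it sits fully home; never force the teeth. Leave the drawer open with the small grey gear in it, and do not shift the glue bottle or the tape measure.

Things in the scene. Friction and masses are not known exactly. Their poses are not given: they have to be found in the camera images.
- lip (a point): Top edge of the front lip of the tray on a plywood drawer unit (220 deep, 320 wide, fixed), at mid-width, 160 mm above the bench; x from the drawer front to the back (away from the robot), z up. The lip (104 to 160 mm up) overhangs the drawer front by 33 mm, 12 mm behind the handle's middle, so no gripper comes straight down on it: lean the tool 30 to 45 deg, fingers down and forward along +x.
- drawer (a joint): How far the drawer is out, in m: 0 shut, 0.170 at its stop; it slides along lip's -x. While shut it is held by two steel hooks, one on each tab of the handle; with the tabs out it gives only 1 to 2 mm. Once it is 20 mm out the tabs may be let go. It stays where it is left (slide friction 2 to 4 N).
- handle (a point): Middle of the handle, 72 mm above the bench, 45 mm out from the drawer front; axes as lip's; moves with the drawer. Black stem with an orange sprung tab on either side, 48 mm over the tabs (y); tabs 30 mm (x) by 28 mm (z). Pinch both in y: each goes in 7 mm to its stop against 3 to 6.5 N and must go in 5 mm to free its hook. Keep them pinched for the first 20 mm of the pull.
- drawer_floor (a point): Front edge, at mid-width, of the drawer's inner floor, where it meets the drawer front; 42 mm above the bench; moves with the drawer, axes as lip's. From here the inside runs 186 mm to the back and 134 mm to either side; its walls rise to 88 mm above the bench, the front to 99 mm. The gears lie one to the left, one to the right, 55 to 80 mm off the middle, 45 to 60 mm behind this point.
- gear_mid (a point): White spur gear with a bare aluminium hub, lying hub up in the drawer (shut at first). 16 teeth, 89 mm over the teeth, 48 mm high: the toothed disc is the lower 18 mm, above it the round hub, 40 mm across and 30 mm tall. Bore 14 mm, right through; 0.13 to 0.23 kg. This point is on its axis, 24 mm above its underside; z up along the axis, x through a tooth.
- gear_hub (a point): Middle of the white gear's aluminium hub, the place to grip it: on the axis, 33 mm above the gear's underside, 15 mm above the toothed disc.
- spare_mid (a point): Smaller grey gear with a black hub, 59 mm across and 34 mm high, in the other half of the drawer; not wanted. This point is its centre, half-way up.
- drive: Figure drive: plywood frame 190 (x) by 110 mm (y), its deck 50 mm above the bench, fixed. Origin: centre of its underside, z up. On the deck stand the dark pinion at x = +40 mm and the bare stud at x = -26 mm, both at y = 0: 66 mm between their axes.
- pinion_top (a point): Centre of the top face of the dark steel pinion, 76 mm above the bench (a nut stands 5 mm above it). 10 teeth like those of the white gear, 59 mm across, 18 mm thick. Its motor holds it: it does not turn. Where its teeth point varies and is not reported (this point's x is the drive's). A gear out of mesh rests on this face, its middle at 100 mm; in mesh (every 22.5 deg, about +-2 deg play) it drops 18 mm.
- stud_top (a point): Tip of the bare steel stud, 94 mm above the bench: 12 mm across, upright, its last 5 mm tapered. Its shoulder, on which the gear comes to rest, is 58 mm above the bench (gear_mid then at 82 mm).
- glue_mid (a point): Small yellow glue bottle with a red nozzle, 49 mm across and 126 mm high, standing loose near the front of the tray. This point is on its axis, 60 mm above its foot.
- tape_mid (a point): Yellow tape measure, 37 x 87 x 64 mm, standing loose on the bench to the left of the drawer unit. This point is its centre.

How it is judged:
On the way, in this order (a step that is already met when the one before it is completed fails the run):
1. the drawer is pulled at least 150 mm open (stop at 170 mm) (value of joint drawer above 0.15 m), for 0.2 s.
2. the white gear is lifted clear of the drawer (height (world z) of gear_mid above 0.12 m), for 0.1 s.
At the end, for the whole second after the job is handed in: the white gear stands hub up on the stud, its centre within 4 mm of the stud's axis, level within 0.06 rad and fully down (its middle less than 85.5 mm above the drive's underside, 82 mm being home), at rest; the drawer still at least 130 mm open and the small grey gear still lying in it (horizontal distance between gear_mid and stud_top below 0.004 m and z of gear_mid in the frame of drive between 0.078 and 0.0855 m and angle between gear_mid's own z axis and vertical below 0.06 rad and linear speed of gear below 0.01 m/s and value of joint drawer above 0.13 m and height (world z) of spare_mid below 0.08 m); the robot touches nothing.
It fails at once if the white gear is pressed or jammed against the drive with more than 80 N (contact force between gear and drive above 80 N).
It fails at once if the small grey gear is taken out of the drawer (height (world z) of spare_mid above 0.1 m).
It fails at once if the glue bottle is shifted more than 30 mm or knocked over (distance of glue_mid from where it was at the start of the episode above 0.03 m or angle between glue_mid's own z axis and vertical above 0.4 rad).
It fails at once if the tape measure is shifted more than 30 mm (distance of tape_mid from where it was at the start of the episode above 0.03 m).
It also fails if it takes over 62 s, if anything falls off the work surface, if the arm or the gripper's body presses on something with over 40 N, if the wrist force passes 120 N, or if a joint passes its speed limit or range.

## Working session

There is one attempt and no reset: what is moved stays moved. The work goes in short steps, Python scripts to look and compute and a shell command to move; the robot and the scene stay as the last step left them, time stands still between calls to the robot, and variables do not carry over. Pictures are saved under pics/ and viewed, at most 10 in all, crops included, and the job is handed in when it is done.

```bash
ls; mkdir -p pics; cat > h.py <<'E'
import numpy as np, cv2
from scipy.spatial.transform import Rotation as R
from bench import ctrl
np.set_printoptions(precision=4,suppress=True)
def snap(cam,fn=None):
    o=ctrl.get_obs(); im=ctrl.camera(cam)
    if fn: cv2.imwrite('pics/'+fn,im[:,:,::-1])
    return o,im
def Rt(o):
    q=o['eef_rot']; return R.from_quat([q[1],q[2],q[3],q[0]])
def cam(o,name):
    p=ctrl.camera_params(name); K=np.array(p['mtx'])
    if 'world_from_camera' in p: T=np.array(p['world_from_camera'])
    else:
        W=np.eye(4); W[:3,:3]=Rt(o).as_matrix(); W[:3,3]=o['eef_pos']; T=W@np.array(p['tool_from_camera'])
    return K,T
def atz(o,name,uv,z):
    K,T=cam(o,name); d=T[:3,:3]@np.linalg.solve(K,[uv[0],uv[1],1]); return T[:3,3]+d*(z-T[2,3])/d[2]
def proj(o,name,P):
    K,T=cam(o,name); c=T[:3,:3].T@(np.array(P)-T[:3,3]); u=K@c; return u[:2]/u[2]
def boxes(o,name,things):
    for t in things:
        n,z=t
        for b in ctrl.boxes_of(name,n)[:2]:
            uv=np.array(b['point'])*[512,384]; print(name,n,round(b['confidence'],2),uv.round(1),atz(o,name,uv,z))
def rows_to(o,pos,Rw):
    "shift (mm) and rotvec in tool axes from current to target TCP pose"
    r=Rt(o); return r.inv().apply(np.array(pos)-o['eef_pos'])*1000,(r.inv()*Rw).as_rotvec()
E
python3 - <<'E'
from h import *
for c in ('top','side'):
    o,_=snap(c,c+'0.png')
    boxes(o,c,[('handle',.072),('lip',.16),('drive',.05),('pinion_top',.076),('stud_top',.094),('glue_mid',.22),('tape_mid',.032),('drawer',.07)])
    print(cam(o,c)[1])
print(o['eef_pos'],Rt(o).as_matrix(),o['opening'],o['time_s'],o['wrist_force'])
E
```

```text
pics
top handle 0.44 [217.1 177.9] [0.6482 0.1176 0.072 ]
top lip 0.87 [218.6 131. ] [0.7751 0.1141 0.16  ]
top drive 0.89 [342.4 231.4] [ 0.4949 -0.2895  0.05  ]
top pinion_top 0.93 [340.9 231.8] [ 0.4901 -0.2788  0.076 ]
top stud_top 0.55 [338.5 234.1] [ 0.4804 -0.2672  0.094 ]
top glue_mid 0.79 [237.1 147.7] [0.7038 0.0528 0.22  ]
top tape_mid 0.51 [128.7 195.4] [0.5866 0.4083 0.032 ]
top drawer 0.69 [219.6 178.1] [0.6484 0.1096 0.07  ]
[[ 0.042  -0.9767  0.2103  0.3279]
 [-0.9991 -0.0409  0.0096  0.0144]
 [-0.0007 -0.2105 -0.9776  1.3566]
 [ 0.      0.      0.      1.    ]]
side lip 0.96 [312.9 196. ] [ 0.8075 -0.0195  0.16  ]
side drive 0.83 [203.1 284.3] [ 0.5036 -0.3118  0.05  ]
side pinion_top 0.87 [199.3 282.5] [ 0.4982 -0.3355  0.076 ]
side stud_top 0.82 [202.4 287.2] [ 0.5124 -0.3743  0.094 ]
side stud_top 0.23 [284.9 184.2] [0.7262 0.1714 0.094 ]
side glue_mid 0.85 [283.4 182.9] [ 0.7158 -0.0493  0.22  ]
[[ 0.9989  0.0189 -0.0424  0.6864]
 [ 0.0461 -0.5033  0.8629 -1.3324]
 [-0.005  -0.8639 -0.5036  0.9231]
 [ 0.      0.      0.      1.    ]]
[0.1343 0.5591 0.4046] [[-0.9723  0.2336 -0.    ]
 [ 0.2336  0.9723 -0.0001]
 [ 0.     -0.0001 -1.    ]] 1.0041462668102499 0.45 [-0.3852 -0.0133 -0.5596]
```

```bash
python3 - <<'E'
import cv2,numpy as np
a=cv2.imread('pics/top0.png');b=cv2.imread('pics/side0.png')
c=cv2.resize(a[90:290,90:410],None,fx=2.5,fy=2.5,interpolation=cv2.INTER_CUBIC)
cv2.imwrite('pics/v1.png',c)
E
```

```text
(no output)
```

View pics/v1.png

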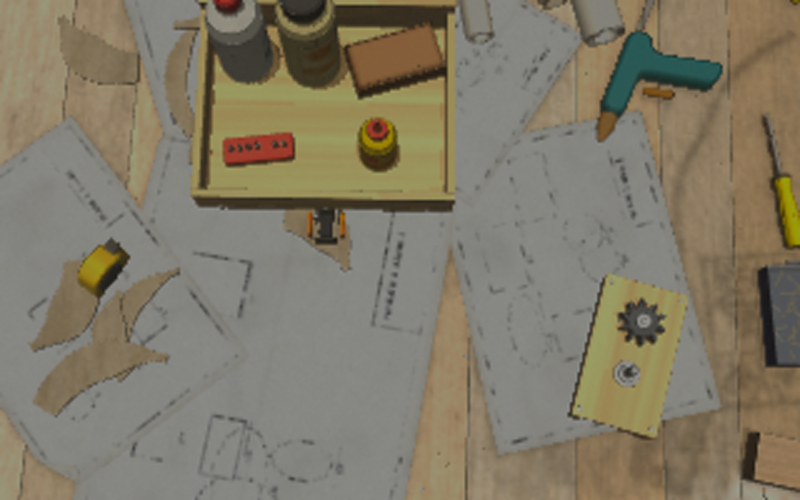

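View pics/side0.png

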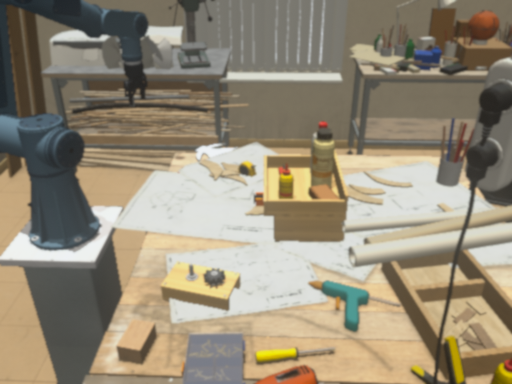

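The top picture shows the handle at about (220,180), lip front corners at about (167,171) and (272,172), the stud near (341,238) and the pinion near (347,218). The glue bottle stands in the tray at about (241,146) and the tape measure at about (131,197).

```bash
python3 - <<'E'
from h import *
o=ctrl.get_obs()
for n,uv,z in [('lipL',(167.2,168.5),.16),('lipR',(272,170),.16),('lipLbot',(167.5,171.5),.104),('handle',(220.4,178.5),.086),('stud',(341.2,238),.09),('pin',(347.2,218.4),.08),('glue',(241,141),.28)]:
    print(n,atz(o,'top',uv,z))
p=ctrl.camera_params('wrist');print(p)
E
```

```text
lipL [0.6492 0.2626 0.16  ]
lipR [ 0.6577 -0.0535  0.16  ]
lipLbot [0.6544 0.2724 0.104 ]
handle [0.6432 0.1058 0.086 ]
stud [ 0.4692 -0.2764  0.09  ]
pin [ 0.5326 -0.298   0.08  ]
glue [0.7037 0.0409 0.28  ]
{'mtx': array([[282.7326,   0.    , 256.2554],
       [  0.    , 282.7326, 188.2955],
       [  0.    ,   0.    ,   1.    ]]), 'tool_from_camera': array([[-0.0001, -0.9564, -0.2921,  0.0737],
       [ 1.    , -0.0001, -0.0001, -0.0001],
       [ 0.0001, -0.2921,  0.9564,  0.0308],
       [ 0.    ,  0.    ,  0.    ,  1.    ]])}
```

```bash
cat >> h.py <<'E'
def tool(zx,yaw):
    "lean zx (rad) fingers toward +x of frame with given yaw; tool x back toward robot"
    return R.from_euler('z',yaw)*R.from_matrix(np.array([[-np.cos(zx),0,np.sin(zx)],[0,1,0],[-np.sin(zx),0,-np.cos(zx)]]))
def tcp_for(grasp,Rw,back=0.): return np.array(grasp)-Rw.apply([0,0,.155+back])
E
python3 - <<'E'
from h import *
o=ctrl.get_obs(); Rw=tool(np.radians(40),.027)
print(rows_to(o,tcp_for([.6415,.104,.072],Rw,.1),Rw))
E
```

```text
(array([-441.1792, -366.621 ,  137.361 ]), array([-0.0917, -0.694 , -0.252 ]))
```

```bash
python3 -m pendant '[[[1,-30,-25,0,-0.018,-0.139,-0.05],[1,-60,-50,0,-0.037,-0.278,-0.1],[1,-90,-75,0,-0.055,-0.416,-0.15],[1,-120,-100,0,-0.073,-0.555,-0.2],[1,-150,-125,0,-0.09,-0.69,-0.25]]]'; python3 - <<'E'
from h import *
o=ctrl.get_obs(); Rw=tool(np.radians(40),.027)
print(rows_to(o,tcp_for([.6415,.104,.072],Rw,.1),Rw))
E
```

```text
time_s: 1.32
eef_pos: [0.2515, 0.4013, 0.4051]
eef_rot: [0.292, 0.007, 0.956, 0.004]
wrist_force: [0.7, 0.1, -0.5]
opening: 1.003
grasp_force: 0.0
(array([-115.2834, -300.6335,  239.7822]), array([-0.0144, -0.105 , -0.0374]))
```

```bash
python3 -m pendant '[[[1,-12,-30,24,-0.014,-0.105,-0.037],[1,-24,-60,48,-0.014,-0.105,-0.037],[1,-36,-90,72,-0.014,-0.105,-0.037],[1,-48,-120,96,-0.014,-0.105,-0.037],[1,-60,-150,120,-0.014,-0.105,-0.037]]]'; python3 - <<'E'
from h import *
o=ctrl.get_obs(); Rw=tool(np.radians(40),.027)
print(rows_to(o,tcp_for([.6415,.104,.072],Rw,.1),Rw))
E
```

```text
time_s: 1.73
eef_pos: [0.3656, 0.2501, 0.3362]
eef_rot: [0.34, -0.011, 0.94, 0.005]
wrist_force: [-0.6, 1.4, -0.9]
opening: 1.002
grasp_force: 0.0
(array([ -39.4776, -153.2062,  122.1592]), array([-0.0012, -0.0038, -0.0039]))
```

```bash
python3 -m pendant '[[[1,-8,-30,24,0,0,0],[1,-16,-60,48,0,0,0],[1,-24,-90,72,0,0,0],[1,-32,-120,96,0,0,0],[1,-39,-153,122,0,-0.004,-0.004]]]'; python3 -m pendant '[[[1,0,0,0,0,0,0]]]'; python3 - <<'E'
from h import *
o,im=snap('wrist','w1.png')
boxes(o,'wrist',[('handle',.086),('lip',.16)])
print(proj(o,'wrist',[.6415,.104,.072]),proj(o,'wrist',[.6535,.1045,.16]))
print(rows_to(o,tcp_for([.6415,.104,.072],tool(np.radians(40),.027)),tool(np.radians(40),.027)))
E
```

```text
time_s: 2.15
eef_pos: [0.466, 0.1166, 0.2748]
eef_rot: [0.34, -0.012, 0.94, 0.004]
wrist_force: [1.0, 0.8, -0.6]
opening: 1.001
grasp_force: 0.0
time_s: 2.23
eef_pos: [0.4668, 0.1153, 0.2739]
eef_rot: [0.339, -0.011, 0.941, 0.004]
wrist_force: [-0.4, -0.1, 0.5]
opening: 0.997
grasp_force: 0.0
wrist handle 0.71 [242.6 211.7] [0.6444 0.1074 0.086 ]
wrist lip 0.88 [248.2 238.3] [0.5294 0.1135 0.16  ]
[239.0536 196.0518] [236.1314 305.2585]
(array([ -4.4203, -15.7644, 111.7306]), array([-0.0025, -0.0055, -0.0024]))
```

View pics/w1.png

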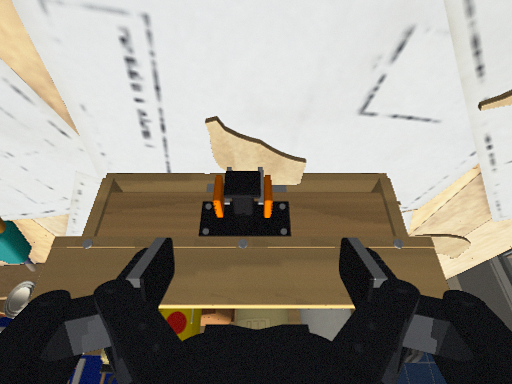

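```bash
python3 - <<'E'
from h import *
o=ctrl.get_obs()
f=R.from_euler('z',.027)
H=np.array([.6415,.108,.072])
for dx in (-.015,.015):
  for dz in (-.014,.014):
    print(dx,dz,*[proj(o,'wrist',H+f.apply([dx,dy,dz])).round(0) for dy in (-.024,.024)])
L=H+f.apply([.012,0,0])
for dy in (-.16,.16): print(proj(o,'wrist',[*(L+f.apply([0,dy,0]))[:2],.104]),proj(o,'wrist',[*(L+f.apply([0,dy,0]))[:2],.16]))
print(rows_to(o,tcp_for(H,tool(np.radians(40),.027)),tool(np.radians(40),.027)))
E
```

```text
-0.015 -0.014 [211. 174.] [266. 174.]
-0.015 0.014 [208. 201.] [267. 201.]
0.015 -0.014 [215. 192.] [265. 192.]
0.015 0.014 [213. 218.] [266. 218.]
[ 52.6582 235.7148] [ 23.2256 304.8361]
[424.7365 235.1843] [449.2433 304.2914]
(array([ -5.4141, -15.44  , 113.7537]), array([ 0.0002, -0.0058, -0.0017]))
```

```bash
python3 -m pendant '[[[1,-5,-11.5,25,0,-0.006,-0.002],[1,-5,-11.5,50,0,-0.006,-0.002],[1,-5,-11.5,75,0,-0.006,-0.002],[1,-5,-11.5,75,0,-0.006,-0.002]]]'; python3 - <<'E'
from h import *
o,im=snap('wrist','w2.png')
boxes(o,'wrist',[('handle',.086)])
H=np.array([.6415,.112,.072])
print(proj(o,'wrist',H))
Rw=tool(np.radians(40),.027)
print(rows_to(o,tcp_for(H,Rw),Rw))
hsv=cv2.cvtColor(im,cv2.COLOR_RGB2HSV); m=cv2.inRange(hsv,(8,180,110),(18,255,255)); m[:, :150]=0; m[:,360:]=0; m[250:]=0
n,l,s,c=cv2.connectedComponentsWithStats(m); print([ (s[i].tolist()) for i in range(1,n) if s[i][4]>60])
f=R.from_euler('z',.027)
for dz in (-.014,.014): print([proj(o,'wrist',H+f.apply([-.015,dy,dz])).round(0) for dy in (-.024,.024)])
E
```

```text
time_s: 2.72
eef_pos: [0.517, 0.1098, 0.2175]
eef_rot: [0.34, -0.014, 0.94, 0.005]
wrist_force: [-1.1, -0.0, 0.6]
opening: 1.002
grasp_force: 0.0
wrist handle 0.94 [246.2 244.1] [0.6292 0.1074 0.086 ]
[254.0769 230.4989]
(array([-2.0072, -1.2644, 36.463 ]), array([ 0.0021, -0.0037,  0.0022]))
[[203, 201, 14, 49, 498], [277, 202, 13, 48, 485]]
[array([214., 199.]), array([294., 199.])]
[array([210., 242.]), array([297., 242.])]
```

```bash
python3 -m pendant '[[[1,-2,-5.5,15,0,0,0],[1,-2,-5.5,28,0,0,0],[1,-2,-5.5,38,0,0,0],[1,-2,-5.5,38,0,0,0]]]'; python3 - <<'E'
from h import *
o,im=snap('wrist','w3.png')
H=np.array([.6415,.108,.072])
Rw=tool(np.radians(40),.027)
print(o['eef_pos'],rows_to(o,tcp_for(H,Rw),Rw))
E
```

```text
time_s: 3.15
eef_pos: [0.5431, 0.1048, 0.1937]
eef_rot: [0.343, -0.014, 0.939, 0.005]
wrist_force: [-0.2, -0.5, 0.3]
opening: 1.003
grasp_force: 0.0
[0.5431 0.1048 0.1937] (array([2.7915, 0.5086, 1.5024]), array([0.0019, 0.0025, 0.0024]))
```

View pics/w3.png

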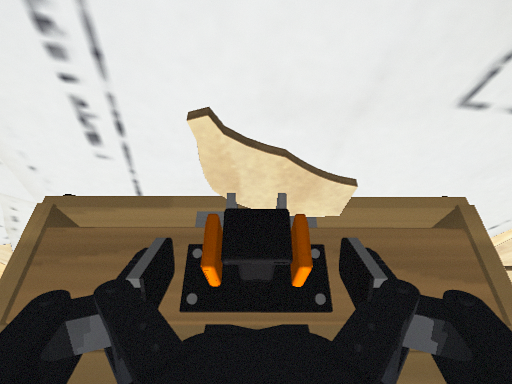

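The tabs sit at columns 203 and 312 and the pads at 172 and 340, so the tool is centred; I can close.

```bash
python3 -m pendant '[[[0,0,0,2,0,0,0],[0,0,0,2,0,0,0],[0,0,0,2,0,0,0],[0,0,0,2,0,0,0],[0,0,0,2,0,0,0]]]';python3 -m pendant '[[[0,0,0,0,0,0,0],[0,0,0,0,0,0,0],[0,0,0,0,0,0,0]]]'; python3 - <<'E'
from h import *
o=ctrl.get_obs(); print(o['torque'],o['wrist_force'])
r=Rt(o); print(r.inv().apply(R.from_euler('z',.027).apply([-.1,0,0])))
E
```

```text
time_s: 3.62
eef_pos: [0.5442, 0.1048, 0.1927]
eef_rot: [0.343, -0.014, 0.939, 0.005]
wrist_force: [-26.1, -1.4, 28.9]
opening: 0.348
grasp_force: 56.7
time_s: 3.87
eef_pos: [0.544, 0.1048, 0.1928]
eef_rot: [0.343, -0.014, 0.939, 0.005]
wrist_force: [-15.9, 2.6, 20.4]
opening: 0.341
grasp_force: 57.2
[0.2146 0.5611 0.0382] [-15.9015   2.6012  20.4151]
[ 0.0764  0.0003 -0.0645]
```

```bash
python3 -m pendant '[[[0,3.1,0,-2.6,0,0,0],[0,6.1,0,-5.2,0,0,0],[0,11.5,0,-9.7,0,0,0],[0,19,0,-16,0,0,0],[0,27,0,-23,0,0,0]]]'; python3 - <<'E'
from h import *
o=ctrl.get_obs(); print(o['wrist_force'])
E
```

```text
time_s: 4.28
eef_pos: [0.5097, 0.1038, 0.1928]
eef_rot: [0.344, -0.014, 0.939, 0.005]
wrist_force: [4.0, 8.6, 3.1]
opening: 0.336
grasp_force: 61.1
[4.0309 8.6082 3.1144]
```

```bash
python3 -m pendant '[[[0,15.3,0,-12.9,0,0,0],[0,30.6,0,-25.8,0,0,0],[0,45.8,0,-38.7,0,0,0],[0,61,0,-51.6,0,0,0],[0,76.4,0,-64.5,0,0,0]]]'; python3 - <<'E'
from h import *
o=ctrl.get_obs(); print(o['wrist_force'],o['q'])
E
```

```text
time_s: 4.7
eef_pos: [0.4092, 0.101, 0.1928]
eef_rot: [0.344, -0.014, 0.939, 0.006]
wrist_force: [3.5, 9.1, 3.1]
opening: 0.331
grasp_force: 65.4
[3.5178 9.1316 3.0854] [-0.0639  0.0869  2.3453  1.4259  0.0633 -3.0679]
```

```bash
python3 -m pendant '[[[0,7.6,0,-6.4,0,0,0],[0,15.3,0,-12.9,0,0,0],[0,15.3,0,-12.9,0,0,0]]]'; python3 - <<'E'
from h import *
o=ctrl.get_obs(); print(o['wrist_force'],o['q'])
E
```

```text
time_s: 4.95
eef_pos: [0.3883, 0.1005, 0.1929]
eef_rot: [0.344, -0.014, 0.939, 0.006]
wrist_force: [-3.3, 6.8, 6.4]
opening: 0.334
grasp_force: 65.7
[-3.3085  6.8335  6.3827] [-0.0701  0.042   2.3941  1.4705  0.0669 -3.117 ]
```

```bash
python3 -m pendant '[[[0,-3.1,0,0,0,0.02,0],[0,-6.2,0,0,0,0.04,0],[0,-9.3,0,0,0,0.06,0]]]'; python3 - <<'E'
from h import *
o=ctrl.get_obs(); print(o['wrist_force'],o['q'])
E
```

```text
time_s: 5.2
eef_pos: [0.3931, 0.1005, 0.1957]
eef_rot: [0.331, -0.015, 0.944, 0.008]
wrist_force: [-2.2, -9.2, -1.2]
opening: 0.333
grasp_force: 64.0
[-2.2139 -9.1866 -1.2011] [-0.0698  0.0408  2.3764  0.912   0.0857 -2.5583]
```

```bash
python3 -m pendant '[[[0,-6.2,0,0.2,0,0.04,0],[0,-12.4,0,0.5,0,0.08,0],[0,-7,0,-4,0,0.08,0],[0,-1.5,0,-8.3,0,0.08,0],[0,-1.5,0,-8.3,0,0.08,0]]]'; python3 - <<'E'
from h import *
o=ctrl.get_obs(); print(o['wrist_force'],o['q'],Rt(o).apply([0,0,.155])+o['eef_pos'])
E
```

```text
time_s: 5.62
eef_pos: [0.3892, 0.1003, 0.2033]
eef_rot: [0.293, -0.016, 0.956, 0.008]
wrist_force: [-2.7, -10.9, 1.7]
opening: 0.329
grasp_force: 65.6
[ -2.7306 -10.8893   1.6716] [-0.0691  0.0044  2.3636  0.3348  0.1914 -1.9824] [0.476 0.104 0.075]
```

```bash
python3 -m pendant '[[[1,0,0,0,0,0,0],[1,0,0,0,0,0,0],[1,0,0,0,0,0,0],[1,0,0,0,0,0,0]]]'; python3 -m pendant '[[[1,0,0,-30,0,0,0],[1,0,0,-60,0,0,0],[1,0,0,-90,0,0,0],[1,0,0,-130,0,0,0],[1,0,0,-130,0,0,0]]]'; python3 - <<'E'
from h import *
o,im=snap('wrist','w4.png'); print(o['q'])
boxes(o,'wrist',[('handle',.072),('gear_mid',.09),('gear_hub',.09),('spare_mid',.076),('drawer_floor',.042)])
o2,im2=snap('top','t4.png')
boxes(o2,'top',[('handle',.086),('gear_mid',.09),('gear_hub',.09),('spare_mid',.076)])
E
```

```text
time_s: 5.95
eef_pos: [0.3891, 0.1011, 0.2028]
eef_rot: [0.292, -0.016, 0.956, 0.009]
wrist_force: [0.1, 0.3, 0.1]
opening: 0.882
grasp_force: 0.0
time_s: 6.37
eef_pos: [0.316, 0.098, 0.3161]
eef_rot: [0.298, -0.017, 0.954, 0.008]
wrist_force: [1.1, -0.4, 0.7]
opening: 0.998
grasp_force: 0.0
[-0.1033 -0.5732  2.47    0.1397  0.6493 -1.7946]
wrist handle 0.66 [256.8 214.1] [0.5436 0.1081 0.072 ]
wrist gear_mid 0.7 [196.6 233.7] [0.5583 0.0403 0.09  ]
wrist gear_hub 0.85 [198.8 236.2] [0.5641 0.0421 0.09  ]
wrist spare_mid 0.76 [315.4 234. ] [0.5803 0.1822 0.076 ]
wrist drawer_floor 0.68 [258.1 214.3] [0.5899 0.1118 0.042 ]
top handle 0.78 [216.8 197.5] [0.581  0.1139 0.086 ]
top gear_mid 0.93 [242.3 200.3] [0.5746 0.033  0.09  ]
top gear_hub 0.67 [244.  199.4] [0.5777 0.0277 0.09  ]
top spare_mid 0.55 [196.7 199.8] [0.5729 0.1779 0.076 ]
```

View pics/w4.png

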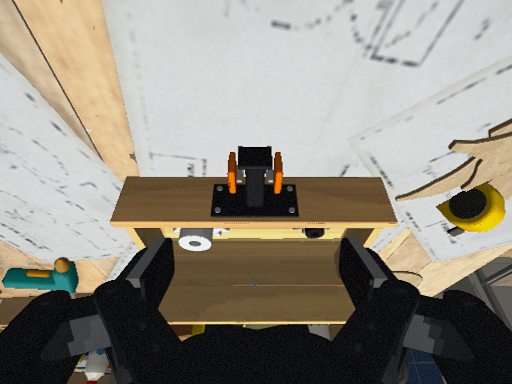

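The drawer is out; the white gear is at about (196,240) with its hub facing up, and the spare is at about (315,233).

```bash
python3 - <<'E'
from h import *
o=ctrl.get_obs(); 
for uv in [(195.5,242)]: print(atz(o,'wrist',uv,.09))
Rw=tool(0,.027)
print(rows_to(o,tcp_for([.572,.038,.08],Rw,.1),Rw))
E
```

```text
[0.5547 0.0402 0.09  ]
(array([-225.0677,  -68.4517,  119.0342]), array([0.0102, 0.5894, 0.0058]))
```

```bash
python3 -m pendant '[[[1,-30,-10,5,0.002,0.12,0],[1,-60,-20,20,0.004,0.24,0],[1,-92,-30,40,0.006,0.36,0],[1,-125,-40,60,0.008,0.48,0],[1,-155,-50,80,0.01,0.59,0.006]]]'; python3 - <<'E'
from h import *
o=ctrl.get_obs(); Rw=tool(0,.027)
print(rows_to(o,tcp_for([.572,.038,.08],Rw,.1),Rw))
E
```

```text
time_s: 7.33
eef_pos: [0.4939, 0.0531, 0.3296]
eef_rot: [-0.002, -0.013, 1.0, -0.0]
wrist_force: [0.7, -0.6, 0.9]
opening: 1.0
grasp_force: 0.0
(array([-77.6806, -17.1549,  -5.6402]), array([-0.0005, -0.0032, -0.0004]))
```

```bash
python3 -m pendant '[[[1,-35,-8,-3,0,0,0],[1,-65,-14,-5,0,0,0],[1,-78,-17,-6,0,0,0],[1,-78,-17,-6,0,0,0]]]'; python3 - <<'E'
from h import *
o,im=snap('wrist','w5.png'); print(o['eef_pos'],o['q'])
boxes(o,'wrist',[('gear_mid',.09),('gear_hub',.09)])
print(proj(o,'wrist',[.572,.038,.09]))
E
```

```text
time_s: 7.67
eef_pos: [0.5726, 0.0378, 0.3353]
eef_rot: [0.001, -0.013, 1.0, -0.0]
wrist_force: [-0.5, -0.1, -0.3]
opening: 0.996
grasp_force: 0.0
[0.5726 0.0378 0.3353] [-0.141   0.248   1.6742  0.0003  1.2168 -1.7378]
wrist gear_mid 0.81 [252.  191.6] [0.5678 0.034  0.09  ]
wrist gear_hub 0.9 [251.6 192.4] [0.5685 0.0336 0.09  ]
[256.9458 196.6904]
```

View pics/w5.png

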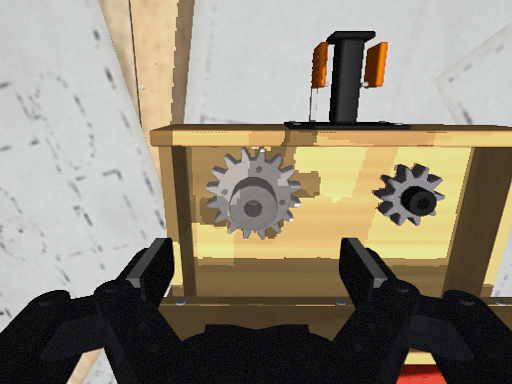

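```bash
cat >> h.py <<'E'
def phase(o,im,c,z,r,n,good=None):
    "tooth phase: angle of a tooth in world, by n-fold fourier of brightness on ring radius r about c at height z"
    out=[]
    g=cv2.GaussianBlur(im,(0,0),.7).astype(float)
    a=np.arange(0,2*np.pi,np.pi/720)
    uv=np.array([proj(o,'wrist',[c[0]+r*np.cos(t),c[1]+r*np.sin(t),z]) for t in a]).astype(np.float32)
    v=cv2.remap(g.astype(np.float32),uv[:,:1].copy(),uv[:,1:].copy(),cv2.INTER_LINEAR)[:,0]
    return a,uv,v
E
python3 - <<'E'
from h import *
o=ctrl.get_obs(); im=cv2.imread('pics/w5.png')[:,:,::-1].copy()
G=atz(o,'wrist',(253,209),.09); print(G)
hsv=cv2.cvtColor(im,cv2.COLOR_RGB2HSV).astype(float)
# circle fit to low-saturation bright blob = disc
m=((hsv[...,1]<45)&(hsv[...,2]>70)).astype(np.uint8); m[:,:195]=0;m[:,310:]=0;m[:140]=0;m[248:]=0
m=cv2.morphologyEx(m,cv2.MORPH_OPEN,np.ones((2,2)));ys,xs=np.nonzero(m); print(xs.min(),xs.max(),ys.min(),ys.max())
(cx,cy),rr=cv2.minEnclosingCircle(np.c_[xs,ys].astype(np.float32)); print(cx,cy,rr,atz(o,'wrist',(cx,cy),.06))
for z,r in((.06,.038),(.06,.040),(.06,.0415)):
  for c in (G,atz(o,'wrist',(cx,cy),.06)):
    a,uv,v=phase(o,im,c,z,r,16)
    s=-(v.max(1)-v.min(1))
    F=[(k,abs((s*np.exp(-1j*k*a)).sum())/len(a)) for k in (15,16,17)]
    f=(s*np.exp(-1j*16*a)).sum(); print(F,'tooth at deg',np.degrees(-np.angle(f)/16)%22.5)
print(proj(o,'wrist',[G[0],G[1]-.057,.09]),proj(o,'wrist',[G[0],G[1],.06]))
v=im.copy()
for q in phase(o,im,G,.06,.0445,16)[1][::8]: cv2.circle(v,tuple(int(x) for x in q),1,(255,0,0),-1)
cv2.imwrite('pics/v2.png',cv2.resize(v[110:260,140:340],None,fx=4,fy=4)[:,:,::-1])
E
```

```text
[0.5782 0.0365 0.09  ]
207 301 148 240
254.25588989257812 194.64913940429688 47.87651443481445 [0.5759 0.0372 0.06  ]
[(15, np.float64(12.294887692617031)), (16, np.float64(12.231584623642819)), (17, np.float64(3.984857493743785))] tooth at deg 13.644353924662909
[(15, np.float64(5.558556002467965)), (16, np.float64(17.684522055263272)), (17, np.float64(3.1126758077347194))] tooth at deg 13.303133097074348Traceback (most recent call last):
  File "<stdin>", line 11, in <module>
  File "h.py", line 38, in phase
    uv=np.array([proj(o,'wrist',[c[0]+r*np.cos(t),c[1]+r*np.sin(t),z]) for t in a]).astype(np.float32)
                 ~~~~^^^^^^^^^^^^^^^^^^^^^^^^^^^^^^^^^^^^^^^^^^^^^^^^^
  File "h.py", line 20, in proj
    K,T=cam(o,name); c=T[:3,:3].T@(np.array(P)-T[:3,3]); u=K@c; return u[:2]/u[2]
        ~~~^^^^^^^^
  File "h.py", line 12, in cam
    p=ctrl.camera_params(name); K=np.array(p['mtx'])
ValueError: time passes only in moves, steps and waits
```

```bash
python3 - <<'E'
import re
s=open('h.py').read()
s=s.replace("def cam(o,name):\n    p=ctrl.camera_params(name)","_P={}\ndef cam(o,name):\n    if name not in _P: _P[name]=ctrl.camera_params(name)\n    p=_P[name]")
open('h.py','w').write(s)
E
python3 - <<'E'
from h import *
o=ctrl.get_obs(); Rw=tool(0,.027); print(o['time_s'])
print(rows_to(o,tcp_for([.577,.037,.081],Rw),Rw))
E
```

```text
7.8167
(array([-8.0028, -2.295 , 99.1312]), array([ 0.0004, -0.0003,  0.0001]))
```

```bash
python3 -m pendant '[[[0.75,-8,-2,40,0,0,0],[0.75,-8,-2,40,0,0,0],[0.75,-8,-2,40,0,0,0]]]'; python3 - <<'E'
from h import *
o,im=snap('wrist','w6.png')
print(o['eef_pos'],ctrl.get_obs()['eef_pos'],Rt(o).as_rotvec(),Rt(ctrl.get_obs()).as_rotvec())
boxes(o,'wrist',[('gear_hub',.09)])
# bore: dark blob near hub top
p=proj(o,'wrist',[.579,.037,.09]); print(p)
x,y=p.astype(int); c=im[y-45:y+45,x-60:x+60]
cv2.imwrite('pics/v3.png',cv2.resize(np.hstack([c]),None,fx=5,fy=5)[:,:,::-1]); print('off',x-60,y-45)
E
```

```text
time_s: 8.07
eef_pos: [0.576, 0.0375, 0.2942]
eef_rot: [-0.002, -0.014, 1.0, 0.0]
wrist_force: [-0.2, 0.0, 0.4]
opening: 0.749
grasp_force: 0.0
[0.576  0.0375 0.2942] [0.5769 0.0375 0.2963] [ 0.0429 -3.1377 -0.0014] [-0.043   3.1409  0.0005]
wrist gear_hub 0.91 [252.1 204.3] [0.5655 0.0345 0.09  ]
[255.4206 223.4339]
off 195 178
```

View pics/v3.png

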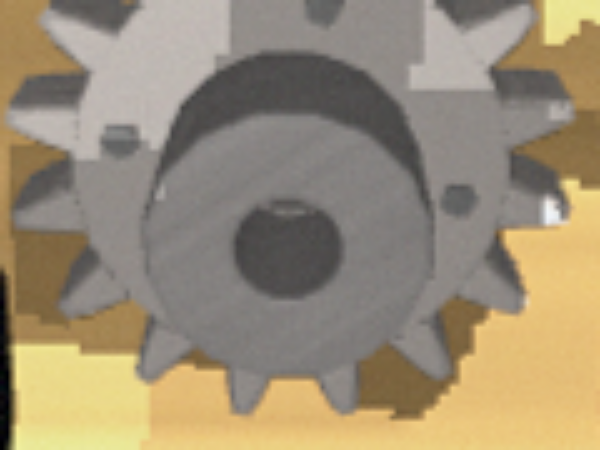

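```bash
python3 -m pendant '[[[0.75,-5.5,-2.3,20,0,0,0],[0.75,-5.5,-2.3,40,0,0,0],[0.75,-5.5,-2.3,59,0,0,0],[0.75,-5.5,-2.3,59,0,0,0]]]'; python3 -m pendant '[[[0.2,0,0,0,0,0,0],[0.2,0,0,0,0,0,0],[0.2,0,0,0,0,0,0],[0.2,0,0,0,0,0,0]]]'
```

```text
time_s: 8.5
eef_pos: [0.5824, 0.0351, 0.2362]
eef_rot: [-0.0, -0.014, 1.0, 0.0]
wrist_force: [-0.9, -0.1, 0.0]
opening: 0.748
grasp_force: 0.0
time_s: 8.83
eef_pos: [0.5847, 0.0349, 0.2404]
eef_rot: [0.003, -0.014, 1.0, -0.0]
wrist_force: [-2.1, 0.4, 7.4]
opening: 0.45
grasp_force: 60.6
```

```bash
python3 -m pendant '[[[0.2,0,0,-15,0,0,0],[0.2,0,0,-45,0,0,0],[0.2,0,0,-80,0,0,0],[0.2,0,0,-115,0,0,0],[0.2,0,0,-140,0,0,0]]]'; python3 - <<'E'
from h import *
o,im=snap('wrist','w7.png'); print(o['opening'],o['wrist_force'],o['q'])
boxes(o,'wrist',[('gear_hub',.2)])
print(rows_to(o,[.44,-.26,o['eef_pos'][2]],Rt(o)))
E
```

```text
time_s: 9.25
eef_pos: [0.5836, 0.0349, 0.3821]
eef_rot: [0.004, -0.014, 1.0, -0.0]
wrist_force: [0.5, -0.6, -1.2]
opening: 0.45
grasp_force: 60.8
0.4498792264295911 [ 0.462  -0.6088 -1.2356] [-0.1432  0.2202  1.6076  0.0002  1.3064 -1.7412]
wrist gear_hub 0.8 [257.4 214.4] [0.5731 0.0348 0.2   ]
wrist gear_hub 0.58 [354.9 150.1] [0.5345 0.086  0.2   ]
(array([ 151.5611, -290.8888,   -0.806 ]), array([0., 0., 0.]))
```

View pics/w7.png

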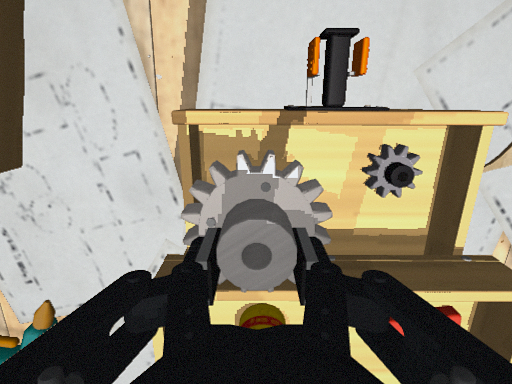

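```bash
python3 -m pendant '[[[0.2,-3,-35,-5,0,0,0],[0.2,-5,-75,-10,0,0,0],[0.2,-7,-115,-15,0,0,0],[0.2,-9,-155,-20,0,0,0],[0.2,-11,-195,-20,0,0,0]]]'; python3 -m pendant '[[[0.2,0,-40,0,0,0,0],[0.2,0,-80,0,0,0,0],[0.2,0,-110,0,0,0,0],[0.2,-1,-130,0,0,0,0],[0.2,-1,-130,0,0,0,0]]]'; python3 -m pendant '[[[0.2,0,0,0,0,0,0],[0.2,0,0,0,0,0,0]]]';python3 - <<'E'
from h import *
o,im=snap('wrist','w8.png'); print(o['q'],o['eef_pos'])
boxes(o,'wrist',[('stud_top',.094),('pinion_top',.076),('gear_hub',.2)])
E
```

```text
time_s: 9.77
eef_pos: [0.5993, -0.1613, 0.3983]
eef_rot: [0.002, -0.014, 1.0, -0.0]
wrist_force: [0.9, 0.2, -1.9]
opening: 0.449
grasp_force: 60.9
time_s: 10.18
eef_pos: [0.6031, -0.2942, 0.3964]
eef_rot: [0.001, -0.011, 1.0, -0.001]
wrist_force: [-0.3, 0.2, -2.8]
opening: 0.449
grasp_force: 61.0
time_s: 10.35
eef_pos: [0.6038, -0.289, 0.3967]
eef_rot: [0.001, -0.013, 1.0, 0.001]
wrist_force: [0.5, -0.1, -0.9]
opening: 0.454
grasp_force: 61.0
[-0.6237  0.3932  1.357   0.0019  1.391  -2.2219] [ 0.6038 -0.289   0.3967]
wrist stud_top 0.65 [255.8  71.5] [ 0.5046 -0.292   0.094 ]
wrist pinion_top 0.64 [259.3  73.7] [ 0.5047 -0.2887  0.076 ]
wrist gear_hub 0.78 [254.7 215.4] [ 0.599  -0.2901  0.2   ]
```

View pics/w8.png

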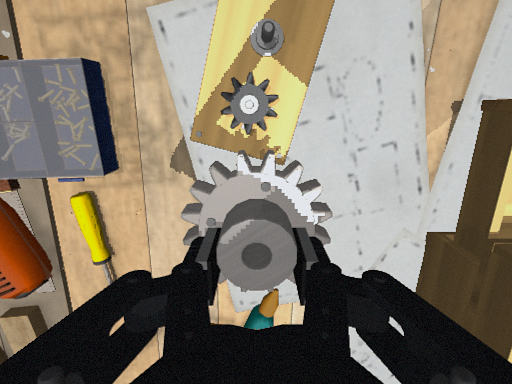

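```bash
cat > m.py <<'E'
from h import *
o=ctrl.get_obs()
im=cv2.imread('pics/w8.png')[:,:,::-1].copy()
hsv=cv2.cvtColor(im,cv2.COLOR_RGB2HSV).astype(float)
m=(hsv[...,1]<70).astype(np.uint8)
for (x0,x1,y0,y1) in [(240,295,8,65)]:
    for y in range(y0,y1,2): print(''.join('%4d'%im[y,x].max() if m[y,x] else '   .' for x in range(246,290,2)),y)
n=((im.min(2)>120)).astype(np.uint8); n[:85]=0;n[120:]=0;n[:,:235]=0;n[:,265:]=0
ys,xs=np.nonzero(n&m); print('nut',xs.mean(),ys.mean(),len(xs))
E
python3 m.py
```

```text
.   .   .   .   .   .   .   .   .   .   .   .   .   .   .   .   .   .   .   .   .   . 8
   .   .   .   .   .   .   .   .   .   .   .   .   .   .   .   .   .   .   .   .   .   . 10
   .   .   .   .   .   .   .   .   .   .   .   .   .   .   .   .   .   .   .   .   .   . 12
   .   .   .   .   .   .   .   .   .   .   .   .   .   .   .   .   .   .   .   .   .   . 14
   .   .   .   .   .   .   .   .   .   .   .   .   .   .   .   .   .   .   .   .   .   . 16
   .   .   .   .   .   .   .   .   .   .   .   .   .   .   .   .   .   .   .   .   .   . 18
   .   .   .   .   .   .   . 159 135 134 127 127 127 127   .   .   .   .   .   .   .   . 20
   .   .   .   .   . 186 128 134 131 101  80  92  78 111 129 128   .   .   .   .   .   . 22
   .   .   .   .   . 232 122 137 119  83 135 130 133  59 125 128 123   .   .   .   .   . 24
   .   .   .   . 228 148 134 133  76  95 129 130 129 105  75 131 126   .   .   .   .   . 26
   .   .   . 198 220 129 133 136  61  94 135 130 128 105  69 122 125 127   .   .   .   . 28
   .   .   . 234 129 137 134 136  56  66 114 132 124  58  68 123 125 124 129   .   .   . 30

[... 909 characters left out ...]
  .   . 50
   .   .   .   .   . 102 129 137 136 134 154 160 153 126 127 115   .   .   .   .   .   . 52
   .   .   .   .   .   .   . 100 133 172 235 239 230 112   .   .   .   .   .   .   .   . 54
   .   .   .   .   .   .   .   .   .   .   .   .   .   .   .   .   .   .   .   .   .   . 56
   .   .   .   .   .   .   .   .   .   .   .   .   .   .   .   .   .   .   .   .   .   . 58
   .   .   .   .   .   .   .   .   .   .   .   .   .   .   .   .   .   .   .   .   .   . 60
   .   .   .   .   .   .   .   .   .   .   .   .   .   .   .   .   .   .   .   .   .   . 62
   .   .   .   .   .   .   .   .   .   .   .   .   .   .   .   .   .   .   .   .   .   . 64
nut 248.74603174603175 103.92063492063492 315
```

```bash
cat > m2.py <<'E'
from m import *
S1=atz(o,'wrist',(268,27),.094); S2=atz(o,'wrist',(266.7,37),.056); P=atz(o,'wrist',(248.7,103.9),.079)
print(o['eef_pos'],S1,S2,P,np.linalg.norm((S1-P)[:2]),np.degrees(np.arctan2(*(P-S1)[1::-1])))
hs=hsv[...,1]; 
def ph(src,c,z,r,n,lo=0,hi=360,sign=1):
    a,uv,v=phase(o,src,c,z,r,n); v=v.reshape(len(a),-1).mean(1)*sign
    k=(np.degrees(a)>=lo)&(np.degrees(a)<hi); a=a[k]; v=v[k]; A=np.c_[np.ones(len(a)),a,np.cos(n*a),np.sin(n*a)]
    x=np.linalg.lstsq(A,v,rcond=None)[0]; return round(np.degrees(np.arctan2(x[3],x[2])/n)%(360/n),2),round(np.hypot(x[2],x[3]),1)
if __name__=='__main__':
    for r in (.022,.0235,.025,.0265,.028): print('pinion sat',r,ph(hs,P,.076,r,10,sign=-1))
    t=o['eef_pos'][2]
    G=atz(o,'wrist',(257,257),t-.1485); print('gear',G,o['eef_pos'])
    for r in (.037,.039,.041,.043):
        print('gear',r,ph(hs,G,t-.1785,r,16,95,265,sign=-1),ph(im.max(2),G,t-.1785,r,16,120,240))
E
python3 m2.py | tail -12
cat >> m2.py <<'E'
    v=im.copy()
    for q in phase(o,im,P,.076,.0295,10)[1][::12]: cv2.circle(v,tuple(int(x) for x in q),0,(255,0,0),-1)
    for q in phase(o,im,G,t-.1785,.0445,10)[1][::12]: cv2.circle(v,tuple(int(x) for x in q),0,(255,0,0),-1)
    cv2.imwrite('pics/v9.png',cv2.resize(v[0:280,170:350],None,fx=2,fy=2)[:,:,::-1])
E
```

```text
nut 248.74603174603175 103.92063492063492 315
[ 0.6043 -0.2883  0.3976] [ 0.4695 -0.2824  0.094 ] [ 0.4698 -0.2821  0.056 ] [ 0.5334 -0.298   0.079 ] 0.0657397531137128 -13.760552584274038
pinion sat 0.022 (np.float64(35.4), np.float64(58.5))
pinion sat 0.0235 (np.float64(35.13), np.float64(56.2))
pinion sat 0.025 (np.float64(34.96), np.float64(52.4))
pinion sat 0.0265 (np.float64(34.8), np.float64(42.4))
pinion sat 0.028 (np.float64(34.78), np.float64(27.0))
gear [ 0.6006 -0.2883  0.2491] [ 0.6043 -0.2883  0.3976]
gear 0.037 (np.float64(11.1), np.float64(2.8)) (np.float64(13.85), np.float64(65.7))
gear 0.039 (np.float64(7.95), np.float64(3.9)) (np.float64(13.9), np.float64(36.1))
gear 0.041 (np.float64(12.93), np.float64(3.5)) (np.float64(14.67), np.float64(25.1))
gear 0.043 (np.float64(13.65), np.float64(11.7)) (np.float64(15.56), np.float64(11.5))
```

```bash
python3 -m pendant '[[[0.2,33,2,10,0,0,0.01],[0.2,66,4,30,0,0,0.02],[0.2,98,7,50,0,0,0.035],[0.2,125,9,70,0,0,0.035],[0.2,131,9.5,87,0,0,0.035]]]'; python3 -m pendant '[[[0.2,0,0,0,0,0,0],[0.2,0,0,0,0,0,0],[0.2,0,0,0,0,0,0]]]'; python3 - <<'E'
from h import *
o=ctrl.get_obs();print(o['wrist_force'],o['torque'],o['eef_pos'],Rt(o).as_matrix()[:,2])
o,im=snap('wrist','w10.png')
for b in ctrl.boxes_of('wrist','stud_top')+ctrl.boxes_of('wrist','pinion_top'): print(b)
E
```

```text
time_s: 10.97
eef_pos: [0.4699, -0.282, 0.3087]
eef_rot: [-0.0, 0.004, 1.0, 0.001]
wrist_force: [0.9, 0.0, -2.3]
opening: 0.454
grasp_force: 61.0
time_s: 11.22
eef_pos: [0.4743, -0.2839, 0.3119]
eef_rot: [0.002, 0.004, 1.0, -0.001]
wrist_force: [1.0, -0.4, -0.9]
opening: 0.449
grasp_force: 61.0
[ 0.9701 -0.3628 -0.9317] [ 0.0437 -0.0274 -0.0483] [ 0.4743 -0.2839  0.3119] [ 0.0049 -0.002  -1.    ]
{'point': [0.5094, 0.3563], 'confidence': 0.61}
{'point': [0.5129, 0.3607], 'confidence': 0.59}
```

```bash
python3 -m pendant '[[[0.2,0,0,6,0,0,0],[0.2,0,0,12,0,0,0],[0.2,0,0,17,0,0,0],[0.2,0,0,20,0,0,0],[0.2,0,0,22,0,0,0]]]'; python3 -m pendant '[[[0.2,0,0,1,0,0,0],[0.2,0,0,2,0,0,0],[0.2,0,0,2,0,0,0]]]'
```

```text
time_s: 11.78
eef_pos: [0.4729, -0.2835, 0.2872]
eef_rot: [0.001, 0.004, 1.0, 0.001]
wrist_force: [-0.8, 1.5, 0.1]
opening: 0.447
grasp_force: 61.2
time_s: 12.03
eef_pos: [0.4728, -0.2834, 0.2858]
eef_rot: [0.001, 0.004, 1.0, 0.001]
wrist_force: [-1.2, 1.9, -2.3]
opening: 0.449
grasp_force: 61.0
```

```bash
python3 -m pendant '[[[0.2,0,0,1.5,0,0,0],[0.2,0,0,3,0,0,0],[0.2,0,0,3,0,0,0]]]'; python3 -m pendant '[[[0.2,0,0,1.5,0,0,0],[0.2,0,0,3,0,0,0],[0.2,0,0,3,0,0,0]]]'
```

```text
time_s: 12.28
eef_pos: [0.4729, -0.2834, 0.2829]
eef_rot: [0.001, 0.004, 1.0, 0.0]
wrist_force: [-2.2, 3.9, -1.8]
opening: 0.446
grasp_force: 61.2
time_s: 12.53
eef_pos: [0.4729, -0.2834, 0.2799]
eef_rot: [0.001, 0.004, 1.0, 0.0]
wrist_force: [-3.0, 3.7, -0.7]
opening: 0.449
grasp_force: 61.3
```

```bash
python3 -m pendant '[[[0.2,0.6,0.6,1,0,0,0],[0.2,0.6,0.6,2.5,0,0,0],[0.2,0.6,0.6,4,0,0,0],[0.2,0.6,0.6,4,0,0,0]]]'; python3 -m pendant '[[[0.2,0,0,1.5,0,0,0],[0.2,0,0,3,0,0,0],[0.2,0,0,3,0,0,0]]]'
```

```text
time_s: 12.87
eef_pos: [0.4725, -0.2831, 0.2759]
eef_rot: [0.001, 0.004, 1.0, -0.0]
wrist_force: [-1.2, 1.7, -1.0]
opening: 0.45
grasp_force: 61.1
time_s: 13.12
eef_pos: [0.4725, -0.2831, 0.2728]
eef_rot: [0.001, 0.004, 1.0, 0.0]
wrist_force: [-1.1, 2.7, -1.2]
opening: 0.452
grasp_force: 61.1
```

```bash
python3 -m pendant '[[[0.2,0.2,0.3,1,0,0,0],[0.2,0.2,0.3,2,0,0,0],[0.2,0.2,0.3,2,0,0,0]]]'; python3 -m pendant '[[[0.2,0,0,1,0,0,0],[0.2,0,0,2,0,0,0],[0.2,0,0,2,0,0,0]]]'; python3 -m pendant '[[[0.2,0,0,1,0,0,0],[0.2,0,0,2,0,0,0],[0.2,0,0,2,0,0,0]]]'
```

```text
time_s: 13.37
eef_pos: [0.4724, -0.283, 0.271]
eef_rot: [0.001, 0.004, 1.0, -0.0]
wrist_force: [-3.4, 1.0, -1.0]
opening: 0.448
grasp_force: 61.1
time_s: 13.62
eef_pos: [0.4724, -0.2829, 0.269]
eef_rot: [0.001, 0.004, 1.0, -0.0]
wrist_force: [-1.6, 2.1, -1.7]
opening: 0.451
grasp_force: 61.1
time_s: 13.87
eef_pos: [0.4724, -0.2828, 0.267]
eef_rot: [0.001, 0.004, 1.0, -0.0]
wrist_force: [-2.0, 1.5, -1.1]
opening: 0.453
grasp_force: 61.1
```

```bash
python3 -m pendant '[[[0.2,0.2,0.2,1,0,0,0],[0.2,0.2,0.2,2,0,0,0],[0.2,0.2,0.2,3,0,0,0],[0.2,0.2,0.2,3,0,0,0]]]'; python3 -m pendant '[[[0.2,0,0,1,0,0,0],[0.2,0,0,2,0,0,0],[0.2,0,0,3,0,0,0],[0.2,0,0,3,0,0,0]]]'; python3 -c "
from h import *
o=ctrl.get_obs();print(o['torque'])"
```

```text
time_s: 14.2
eef_pos: [0.4722, -0.2827, 0.264]
eef_rot: [0.001, 0.004, 1.0, -0.0]
wrist_force: [-0.8, 0.6, -1.6]
opening: 0.443
grasp_force: 61.0
time_s: 14.53
eef_pos: [0.4722, -0.2827, 0.261]
eef_rot: [0.001, 0.004, 1.0, -0.0]
wrist_force: [-0.7, 0.1, -2.9]
opening: 0.448
grasp_force: 61.0
[0.0509 0.0257 0.0313]
```

```bash
python3 -m pendant '[[[0.2,0,0,1,0,0,0],[0.2,0,0,2,0,0,0],[0.2,0,0,3,0,0,0],[0.2,0,0,4,0,0,0],[0.2,0,0,4,0,0,0]]]'; python3 -m pendant '[[[0.2,0,0,1,0,0,0],[0.2,0,0,2,0,0,0],[0.2,0,0,2,0,0,0]]]'; python3 -m pendant '[[[0.2,0,0,1,0,0,0],[0.2,0,0,2,0,0,0],[0.2,0,0,2,0,0,0]]]'
```

```text
time_s: 14.95
eef_pos: [0.4722, -0.2826, 0.257]
eef_rot: [0.001, 0.004, 1.0, -0.0]
wrist_force: [-0.3, 0.6, -2.2]
opening: 0.454
grasp_force: 61.0
time_s: 15.2
eef_pos: [0.4724, -0.2827, 0.2563]
eef_rot: [0.001, 0.004, 1.0, -0.0]
wrist_force: [-3.2, 2.6, 7.1]
opening: 0.452
grasp_force: 61.9
time_s: 15.45
eef_pos: [0.4725, -0.2828, 0.2562]
eef_rot: [0.001, 0.004, 1.0, -0.0]
wrist_force: [-9.2, 7.3, 21.9]
opening: 0.454
grasp_force: 63.4
```

```bash
python3 -m pendant '[[[0.2,0,0,-2,0,0,0],[0.2,0,0,-2,0,0,0],[0.7,0,0,-2,0,0,0],[0.7,0,0,-2,0,0,0],[0.7,0,0,-2,0,0,0]]]'; python3 -m pendant '[[[0.7,0,0,-10,0,0,0],[0.8,0,0,-35,0,0,0],[0.8,0,0,-70,0,0,0],[0.8,0,0,-105,0,0,0],[0.8,0,0,-140,0,0,0]]]'; python3 -m pendant '[[[0.8,-40,0,0,0,0,0],[0.8,-40,0,0,0,0,0],[0.8,-40,0,0,0,0,0]]]'; python3 - <<'E'
from h import *
o,im=snap('wrist','w11.png'); print(o['eef_pos'],o['wrist_force'])
boxes(o,'wrist',[('gear_hub',.106),('gear_mid',.106),('spare_mid',.06)])
os,ims=snap('side'); boxes(os,'side',[('gear_hub',.091),('spare_mid',.06)])
print(proj(o,'wrist',[.4697,-.2823,.106]),proj(os,'side',[.4697,-.2823,.091]))
x,y=proj(os,'side',[.4697,-.2823,.08]).astype(int)
a=cv2.resize(im,(512,384)); b=cv2.resize(ims[y-40:y+40,x-35:x+35],(288,329)); b=cv2.copyMakeBorder(b,0,384-329,0,0,cv2.BORDER_CONSTANT)
cv2.imwrite('pics/v12.png',np.hstack([a,b])[:,:,::-1])
E
```

```text
time_s: 15.87
eef_pos: [0.4723, -0.2828, 0.2551]
eef_rot: [0.001, 0.004, 1.0, -0.0]
wrist_force: [-0.3, 0.3, -0.2]
opening: 0.697
grasp_force: 0.0
time_s: 16.28
eef_pos: [0.4717, -0.2825, 0.3972]
eef_rot: [0.001, 0.004, 1.0, -0.0]
wrist_force: [0.6, -1.1, -0.0]
opening: 0.798
grasp_force: 0.0
time_s: 16.53
eef_pos: [0.5128, -0.2829, 0.3964]
eef_rot: [0.002, 0.003, 1.0, -0.001]
wrist_force: [0.2, 0.4, -0.8]
opening: 0.802
grasp_force: 0.0
[ 0.5128 -0.2829  0.3964] [ 0.2002  0.365  -0.7608]
wrist gear_hub 0.81 [258.8 128.9] [ 0.4634 -0.2809  0.106 ]
wrist gear_mid 0.86 [257.1 126.2] [ 0.461  -0.2824  0.106 ]
wrist gear_mid 0.56 [481.3 242.2] [ 0.5785 -0.0546  0.106 ]
side gear_hub 0.82 [191.8 270.3] [ 0.4747 -0.3048  0.091 ]
side gear_hub 0.6 [286.1 181.8] [0.7308 0.1945 0.091 ]
side spare_mid 0.54 [244.3 192.2] [0.5853 0.17   0.06  ]
[257.2765 135.9421] [191.1957 264.9678]
```

View pics/v12.png

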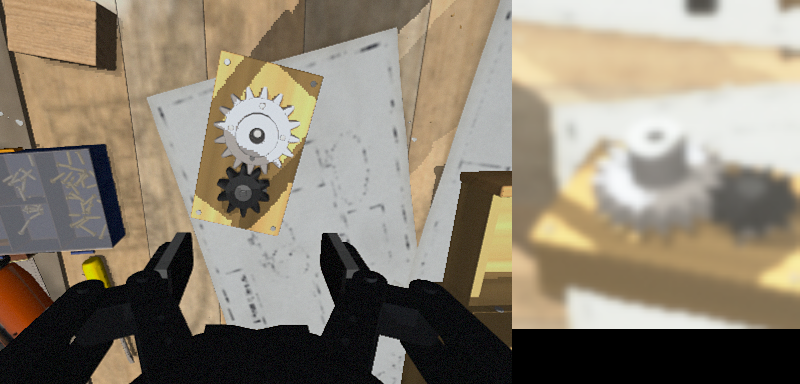

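The gear sits with the stud in its bore at (257,135), meshed with the dark pinion at (243,190) and level with it. The drawer is still open and the gripper touches nothing.

```bash
python3 -c "
from bench import ctrl
print(ctrl.hand_in())"
```

```text
the job is handed in; nothing more can be done
None
```

The job is handed in at about 17 s of the 62 s limit: the white gear looks fully home on the stud, hub up and meshed with the pinion, with the drawer open and the grey gear left in it; the result of the judging was not reported back.

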